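Clamp the flow cell and present its cover

TASK

Swing the cam lever of the clamping base all the way round so that the grey flow-cell block is pushed home against its end stop and locked. Then take the three-hole cover plate (not the four-hole one) by its handle and hold it level, hovering about 15 mm above the block without touching it, with each of its three holes centred over the matching threaded hole, ready for the screws. Finish while still holding it there; leave the other cover and the loose petri dish beside the base where they are.

Things in the scene. Friction and masses are not known exactly. Their poses are not given: they have to be found in the camera images.
- clamp_base: Fixed dark steel clamping base, 128 (x) x 184 (y) x 8 mm; origin: centre of underside, z up; yaw within 0.25 rad, so -x faces the robot. Two fences, tops 22 mm above the worktop, inner faces at x = +-43.5 mm: the cell slides along y between them. End stop: face at y = +68 mm, top 36 mm above the worktop. The lever's upright pivot: x = 0, y = -56.3 mm.
- cam_lever (a joint): Cam lever, rad, about its upright pivot; arm 85 mm from pivot to knob centre. At q the arm points at (-80 degrees - q) in the base's x, y frame: nearly -y at 0 (open), along -x (to the robot) at the hard stop 1.745 (locked); so it grows clockwise from above. Starts at 0 to 0.25. Its cam pushes the cell to the stop. Stays where left; takes 1 to 4 N at the knob.
- lever_knob (a point): Centre of the top of the black upright knob at the lever's end: a cylinder of 18 mm diameter, from 32 to 62 mm above the worktop (this point is the top, 62 mm). The lever's arm lies below it, its top 32 mm above the worktop.
- cell: Loose grey flow-cell block, 84 (x) x 96 (y) x 40 mm, about 0.5 kg, on the base between the fences, axes parallel to the base's; top 48 mm above the worktop. Origin: centre of underside. Home: y = +20 mm in the base's frame; starts 4 to 9 mm short. Three threaded holes in the top, 8 mm wide, 14 mm deep, at (-30, +34), (-30, -34) and (+30, 0) mm in x, y, round a rectangular channel.
- cover: Dark steel cover that fits, 84 (x) x 96 (y) x 6 mm, about 0.22 kg, flat on the worktop; three through holes 12 mm wide at (-30, +34), (-30, -34) and (+30, 0) mm in x, y as in the cell: fits one way round. Origin: centre of underside, z up; world yaw within 0.6 rad. Aluminium flat-sided handle upright on its middle: 12 mm thick (x), 50 mm long (y), from 6 to 40 mm above the underside.
- other_cover: A second cover plate of the same size, material and handle, but with four holes, one near each corner: it does not fit; a bystander. Origin at the centre of its underside. The two covers lie in either of two places.
- dish_loose: Loose petri dish, 91 mm wide and 16 mm high, a bystander beside the clamping base on the robot's right; origin at the centre of its underside.
- cell_hole0 (a point): Centre of the threaded hole in the cell's top face, at its mouth (40 mm above the cell's underside); at (-30, +34) mm in its body's x, y.
- cell_hole1 (a point): Centre of the threaded hole in the cell's top face, at its mouth (40 mm above the cell's underside); at (-30, -34) mm in its body's x, y.
- cell_hole2 (a point): Centre of the threaded hole in the cell's top face, at its mouth (40 mm above the cell's underside); at (+30, 0) mm in its body's x, y.
- cover_hole0 (a point): Centre of the hole of the three-hole cover, at its underside; at (-30, +34) mm in its body's x, y.
- cover_hole1 (a point): Centre of the hole of the three-hole cover, at its underside; at (-30, -34) mm in its body's x, y.
- cover_hole2 (a point): Centre of the hole of the three-hole cover, at its underside; at (+30, 0) mm in its body's x, y.

How it is judged:
By the outcome, as a careful person would: the job done as asked, in the order asked, and still so for the second after the job is handed in, while the arm keeps its last pose, push and grip.
It also fails if it takes over 58 s, if anything falls off the work surface, if the arm or the gripper's body presses on something with over 40 N, if the wrist force passes 120 N, or if a joint passes its speed limit or range.

ROBOT

A 7-joint arm with a two-finger parallel gripper is mounted at the origin on a cart in front of the work surface, level with it; the furniture and walls round the work are solid. World frame = base frame: x ahead of the robot, y to its left, z up, the work surface at z = 0. Lengths are in m, angles in rad, forces in N, time in s.
With the tool pointing down it reaches from about 0.35 to 0.775 m from the base axis. Payload 3.1 kg.
Tool frame: the origin (TCP) lies at the very end of the fingers, on their centre line; the grasp point (between the pads) lies 19 mm behind it; z points along the fingers, x is the direction in which the jaws open and shut, and the axes are right-handed (so a half turn about z gives the same grasp; the last joint's range is limited). The gripper opens to 85 mm and grips with 20 to 120 N. Pads are 22 mm wide; open, the fingers measure 114 mm over their backs; the gripper's body (76 mm by 85 mm) begins 54 mm behind the grasp point. The pads swing forward as they close: fully open they stand 13 mm farther back than shut.
Start: joints at [-1.303, 0.311, 0.014, 1.512, -0.004, 1.319, -0.027], TCP at [0.168, 0.524, 0.231] pointing down, gripper open.
Joint ranges: [-2.7, 2.7], [-0.3, 1.91], [-1.27, 1.3], [0.12, 2.57], [-1.44, 4.58], [0.2, 2.03], [-3.05, 3.05]. Speed limits (rad/s): [2.79, 2.79, 3.14, 3.14, 3.14, 3.14, 3.14].

INTERFACE

Orientations are given as a 3x3 rotation matrix whose columns are the frame's x, y, z axes.
In Python, from cell import bot gives the robot as it stands.
- The arm moves only by the tool apply_moves, never from a script. Its arguments are lists of equal length, an entry for each row: "delta_pos": the shift along the tool's x, y, z in m, a list of three; "spin": the turn about the tool's z in degrees. A call has 1 to 8 rows; each row shifts and turns the commanded pose from where the row before left it, along the tool's axes as they then stand; what a row does not reach is not made up. A row lasts 1/8 s, in which the tool goes at most 62.5 mm and 10.7 degrees, less where a joint would pass 70% of its speed; a pose out of reach is approached as far as the arm can. A call with a gripper value outside its range is refused whole. "hand" is the gripper command: -1 is shut, 1 is fully open, values between are in proportion, set as the call begins (left out, the last holds). The fingers move at their own pace and stop on an object; "force" is the grip in N (left out, the last holds). Time passes only in rows, so rows that do not move let the fingers close. It gives the time, the measured TCP pose, the force and the opening at its end, in the units of the state.
- bot.get_obs(): the state, without advancing time (a new reading comes with each control period).
- bot.read_camera(name): name is "scene" or "top" or "wrist"; returns the picture (384x512x3 uint8, red, green, blue); there is no depth.
- bot.calibration(name): a dict with "intrinsics" (3x3 intrinsics, pixels), "R" (3x3) and "t" (3): a world point X has camera coordinates R X + t. Camera axes: x right, y down, z forward; pixel columns grow to the right and rows downward; lengths in m; the calibration is good to about 2 mm. A picture is of the moment at which its call begins: read the wrist's pose just before it. calibration takes no time and is no camera call; for the wrist camera it gives the pose at the moment of the call.
- bot.finish_job(): hands the job in, once; it reports no verdict.
The state is a dict: "clock": time; "joints": joint angles; "joint_vel": joint speeds; "joint_torque": joint torques, N m; "tool_pos": TCP position; "orientation": TCP orientation; "force": force on the tool from outside, world axes, zero at the start; "ft_torque": the same for the moment, N m; "grip_width": finger opening in m.
Only numpy, scipy, OpenCV 4.12 (cv2) and the standard library are available. Lean on these libraries where they do the work, as an engineer would, in place of code of your own. Each camera call takes 0.05 s, during which the arm holds its last target. There are 200 camera calls.

## Working session

There is one attempt and no reset: what is moved stays moved. The work goes in short steps, Python scripts to look and compute and a tool call to move; the robot and the scene stay as the last step left them, time stands still between calls to the robot, and variables do not carry over. Pictures are saved under pics/ and viewed, about 8 in all and at most 12, crops included, and the job is handed in when it is done.

Besides the shell and the picture viewer there is one more tool, called after "Request:" as name([rows], argument=value, ...), one row to a line, values as JSON. apply_moves: Moves the arm, as the interface text tells. Its arguments: {"type":"object","properties":{"delta_pos":{"type":"array"},"spin":{"type":"array"},"hand":{"type":"number"},"force":{"type":"number"}},"required":["delta_pos","spin"]}

```bash
ls; mkdir -p pics; python3 - <<'E'
from cell import bot
import cv2
o=bot.get_obs();print(o)
for n in("top","scene"):
    im=bot.read_camera(n);cv2.imwrite(f"pics/{n}0.png",im[:,:,::-1]);print(n,bot.calibration(n))
E
```

```text
pics
{'clock': 0.0, 'joints': array([-1.30269912,  0.31172991,  0.01396995,  1.51308274, -0.00437715,
        1.31919178, -0.02721727]), 'joint_vel': array([-9.91840578e-05,  2.15782387e-03,  1.55630455e-05,  4.97881992e-04,
        1.54870569e-03,  9.68353449e-04, -9.83758686e-05]), 'joint_torque': array([-3.88798808e-04, -3.79912448e+01,  1.45934005e-01, -2.30589795e+01,
        1.23108557e-02,  1.33104544e-02,  1.45448786e-05]), 'tool_pos': array([0.16743632, 0.52311789, 0.23020833]), 'orientation': array([[ 3.04782755e-01,  9.52421698e-01, -6.17769533e-04],
       [ 9.52418928e-01, -3.04783360e-01, -2.29986633e-03],
       [-2.37872847e-03,  1.12584200e-04, -9.99997164e-01]]), 'force': array([ 0.08022104, -0.34698304,  0.11382429]), 'ft_torque': array([0.00415033, 0.01540494, 0.03056437]), 'grip_width': 0.08514482072122923}
top {'intrinsics': array([[404.39209161,   0.        , 261.09270354],
       [  0.        , 404.39209161, 183.4496926 ],
       [  0.        ,   0.        ,   1.        ]]), 'R': array([[ 0.02263581, -0.99944531, -0.02442722],
       [-0.99693506, -0.02073525, -0.07543558],
       [ 0.07488723,  0.0260599 , -0.99685144]]), 't': array([-0.06190299,  0.53862148,  1.00404139])}
scene {'intrinsics': array([[402.70226583,   0.        , 257.33636898],
       [  0.        , 402.70226583, 184.53726586],
       [  0.        ,   0.        ,   1.        ]]), 'R': array([[ 0.71625168, -0.69768097,  0.01499334],
       [-0.48435   , -0.51248024, -0.70906211],
       [ 0.50238293,  0.5006049 , -0.70498661]]), 't': array([-0.4147054 ,  0.28255346,  0.76476431])}
```

View pics/top0.png

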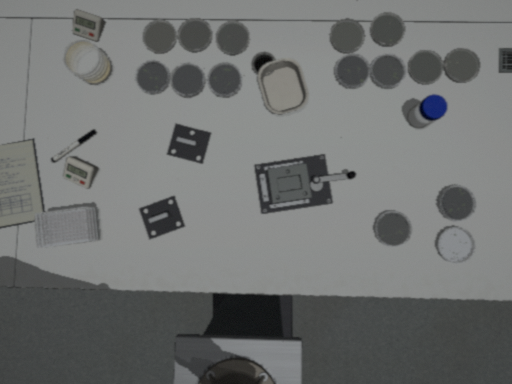

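The top view shows the base near (292,183), with the lever pointing right to a knob at (351,175). The covers are at (189,143) and (162,217). I'll zoom in.

```bash
python3 - <<'E'
import cv2,numpy as np
im=cv2.imread("pics/top0.png")
a=cv2.resize(im[115:245,130:230],None,fx=4,fy=4,interpolation=cv2.INTER_CUBIC)
b=cv2.resize(im[140:220,245:365],None,fx=3.33,fy=3.33,interpolation=cv2.INTER_CUBIC)
c=np.zeros((520,800,3),np.uint8);c[:,:400]=a;c[:b.shape[0],400:400+b.shape[1]]=b[:,:400]
cv2.imwrite("pics/z0.png",np.clip(c*1.6,0,255).astype(np.uint8))
E
```

```text
(no output)
```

View pics/z0.png

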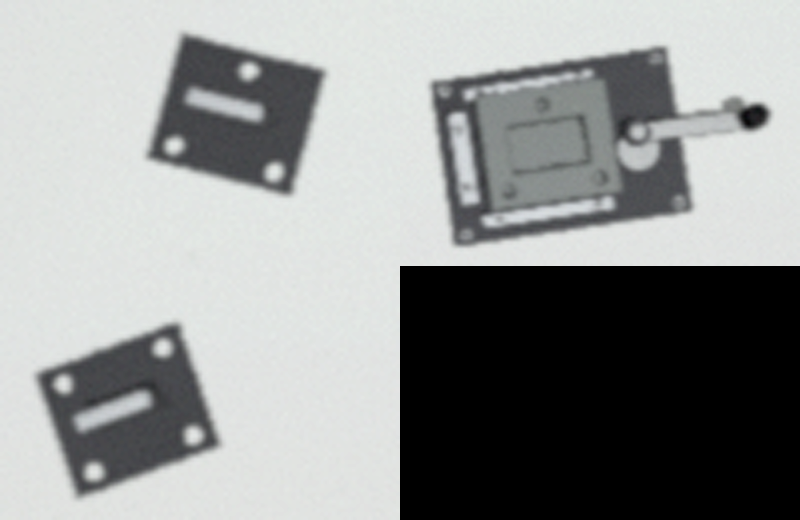

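The three-hole cover is the upper one (crop centre about (237,115)), with its single +x hole at the top. Now I'll fit the poses.

```bash
cat > h.py <<'E'
import numpy as np
from scipy.optimize import least_squares
def proj(c,X):
    p=(c["R"]@np.asarray(X,float).T).T+c["t"]; p=p@c["intrinsics"].T
    return p[:,:2]/p[:,2:]
def ray(c,uv,z):
    d=c["R"].T@np.linalg.inv(c["intrinsics"])@np.r_[uv,1]; o=-c["R"].T@c["t"]
    return o+d*(z-o[2])/d[2]
def place(p,L):
    c,s=np.cos(p[2]),np.sin(p[2]); L=np.asarray(L,float)
    return np.c_[p[0]+c*L[:,0]-s*L[:,1],p[1]+s*L[:,0]+c*L[:,1],L[:,2]]
def fit(c,L,uv,p0):
    r=least_squares(lambda p:(proj(c,place(p,L))-uv).ravel(),p0)
    return r.x,np.round(r.fun.reshape(-1,2),1)
E
python3 - <<'E'
from h import *; from cell import bot
c=bot.calibration("top")
U=lambda a,s,o:(np.array(a)+.5)/s-.5+o
cov=U([(183,35),(324,72),(291,194),(149,157),(174,146),(274,172),(249,71)],4,[130,115])
L=np.array([(42,48,6),(42,-48,6),(-42,-48,6),(-42,48,6),(-30,34,5),(-30,-34,5),(30,0,5)])/1e3
print("cover",fit(c,L,cov,[.6,.2,0]))
b=U([(32,82),(265,48),(291,210),(57,245)],3.33,[245,140])
Lb=np.array([(64,92,8),(64,-92,8),(-64,-92,8),(-64,92,8)])/1e3
pb,r=fit(c,Lb,b,[.5,-.1,0]);print("base",pb,r)
ce=U([(475,95-0)],1,0)
h=U([(109,190),(201,177),(143,103)],3.33,[245,140])
Lc=np.array([(-30,34,48),(-30,-34,48),(30,0,48)])/1e3
pc,r=fit(c,Lc,h,pb);print("cell",pc,r)
k=ray(c,U([(355,116)],3.33,[245,140])[0],.062);print("knob",k)
pv=place(pb,[(0,-.0563,0)])[0];d=k-pv;print("pivot",pv,np.hypot(*d[:2]),np.degrees(np.arctan2(d[1],d[0])-pb[2]))
E
```

```text
cover (array([ 0.64164135,  0.14039697, -0.23587475]), array([[ 0. , -0.2],
       [ 0.1, -0.3],
       [-0.2,  0.3],
       [-0.2,  0.3],
       [ 0. , -0. ],
       [ 0.2,  0. ],
       [ 0. , -0.1]]))
base [ 0.54240823 -0.13144838  0.16932134] [[-0.5 -0.1]
 [ 0.5 -0.5]
 [ 0.7  0.2]
 [-0.7  0.4]]
cell [ 0.54111379 -0.12043009  0.1633133 ] [[ 0.1 -0. ]
 [-0.1 -0. ]
 [ 0.   0.1]]
knob [ 0.56290933 -0.26874494  0.062     ]
pivot [ 0.55189554 -0.18694326  0.        ] 0.08253980736931324 -92.0332001905548
```

Request:
apply_moves([
  [-0.02, 0.02, 0],
  [-0.04, 0.039, 0],
  [-0.04, 0.039, 0],
  [-0.04, 0.039, 0],
  [-0.04, 0.039, 0],
  [-0.04, 0.039, 0],
  [-0.04, 0.039, 0],
  [-0.04, 0.039, 0],
], spin=[0, 0, 0, 0, 0, 0, 0, 0], hand=-0.06)

```text
clock: 1.1
tool_pos: [0.3556, 0.147, 0.2311]
orientation: [[0.305, 0.952, 0.0], [0.952, -0.305, 0.0], [0.0, -0.0, -1.0]]
force: [0.7, -0.2, 0.3]
grip_width: 0.0401
```

Request:
apply_moves([
  [-0.04, 0.039, 0],
  [-0.04, 0.039, 0],
  [-0.04, 0.039, 0],
  [-0.04, 0.039, 0],
  [-0.04, 0.039, 0],
  [-0.04, 0.039, 0],
  [-0.04, 0.039, 0],
  [-0.034, 0.033, 0],
], spin=[0, 0, 0, 0, 0, 0, 0, 0])

```text
clock: 2.1
tool_pos: [0.5514, -0.2453, 0.2305]
orientation: [[0.305, 0.952, -0.001], [0.952, -0.305, -0.0], [-0.0, -0.001, -1.0]]
force: [0.1, -0.3, 1.2]
grip_width: 0.0399
```

Request:
apply_moves([
  [0, 0, 0],
  [0, 0, 0],
  [0, 0, 0],
  [0, 0, 0],
  [0, 0, 0],
  [0, 0, 0],
  [0, 0, 0],
  [0, 0, 0],
], spin=[9, 9, 9, 9, 9, 9, 9, 0])

```text
clock: 3.1
tool_pos: [0.5508, -0.2432, 0.2306]
orientation: [[0.987, 0.163, -0.001], [0.163, -0.987, 0.0], [-0.001, -0.0, -1.0]]
force: [1.3, -0.2, -1.0]
grip_width: 0.0402
```

```bash
python3 - <<'E'
from cell import bot
import cv2
o=bot.get_obs();print(o["clock"],o["tool_pos"],o["orientation"].round(3),o["joints"].round(2),o["grip_width"])
print(bot.calibration("wrist"))
im=bot.read_camera("wrist");cv2.imwrite("pics/w1.png",im[:,:,::-1])
E
```

```text
3.1 [ 0.55079865 -0.24318076  0.23057883] [[ 0.987  0.163 -0.001]
 [ 0.163 -0.987  0.   ]
 [-0.001 -0.    -1.   ]] [-0.22  0.56  0.99  1.38 -0.47  1.44  0.92] 0.04016025585325392
{'intrinsics': array([[269.83959083,   0.        , 252.05043081],
       [  0.        , 269.83959083, 192.74746045],
       [  0.        ,   0.        ,   1.        ]]), 'R': array([[ 0.98653204,  0.16356461, -0.00106953],
       [ 0.15629693, -0.94072919,  0.30099811],
       [ 0.04822651, -0.29711144, -0.95362414]]), 't': array([-0.50372257, -0.35209998,  0.27975836])}
```

View pics/w1.png

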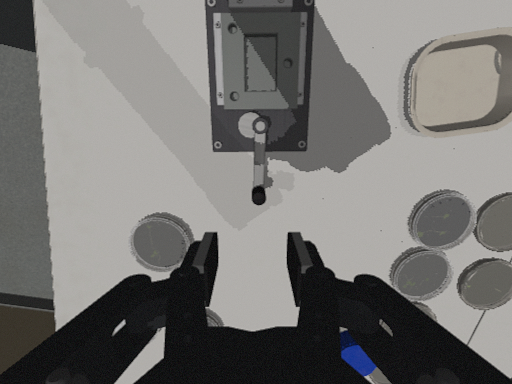

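Wrist view: knob at about (258,193), pivot at (260,125), cell holes at (232,29), (234,97) and (288,63), and the base's near corners at (213,151) and (309,151).

```bash
python3 - <<'E'
from h import *; from cell import bot
import cv2
c=bot.calibration("wrist");print(-c["R"].T@c["t"])
Lc=np.array([(-30,34,48),(-30,-34,48),(30,0,48)])/1e3
print("cell",fit(c,Lc,np.array([(232,29),(234,97),(288,63)]),[.54,-.12,.16]))
for z,uv in((.062,(258,190)),(.062,(258,193)),(.032,(258,203)),(.008,(213,151)),(.008,(309,151))):print(uv,ray(c,uv,z))
im=cv2.imread("pics/w1.png");cv2.imwrite("pics/z1.png",cv2.resize(np.clip(im[5:215,200:320]*1.8,0,255).astype('uint8'),None,fx=2.8,fy=2.8,interpolation=cv2.INTER_CUBIC))
E
```

```text
[ 0.53839874 -0.16579636  0.37237702]
cell (array([ 0.53971893, -0.11904448,  0.18104406]), array([[-0.1, -0.2],
       [ 0.2,  0. ],
       [-0.1,  0.1]]))
(258, 190) [ 0.56076541 -0.25787142  0.062     ]
(258, 193) [ 0.56141228 -0.26159914  0.062     ]
(258, 203) [ 0.56603775 -0.28469561  0.032     ]
(213, 151) [ 0.49531552 -0.22966173  0.008     ]
(309, 151) [ 0.62315089 -0.20833626  0.008     ]
```

View pics/z1.png

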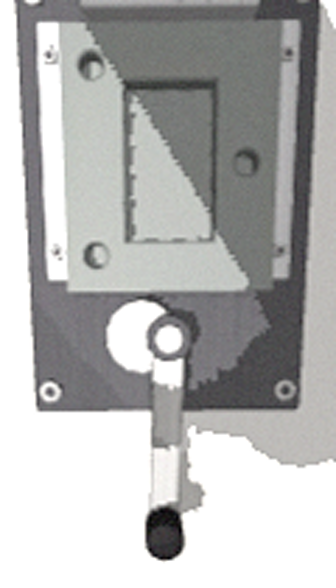

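Request:
apply_moves([
  [0.0075, 0.027, 0.03],
  [0, 0, 0.045],
  [0, 0, 0.045],
  [0, 0, 0.04],
  [0, 0, 0.02],
  [0, 0, 0.01],
  [0, 0, 0],
  [0, 0, 0],
], spin=[0, 0, 0, 0, 0, 0, 0, 0])

```text
clock: 4.15
tool_pos: [0.5638, -0.2698, 0.043]
orientation: [[0.987, 0.161, 0.003], [0.161, -0.987, -0.002], [0.002, 0.002, -1.0]]
force: [0.0, -0.1, -0.3]
grip_width: 0.0399
```

Request:
apply_moves([
  [0, 0, 0],
  [0, 0, 0],
  [0, 0, 0],
], spin=[0, 0, 0], hand=-0.44)

```text
clock: 4.53
tool_pos: [0.5629, -0.269, 0.0416]
orientation: [[0.987, 0.161, 0.0], [0.161, -0.987, -0.0], [0.0, 0.0, -1.0]]
force: [0.3, 0.2, 0.8]
grip_width: 0.0238
```

```bash
python3 - <<'E'
from cell import bot
import cv2
o=bot.get_obs();print(o["clock"],o["tool_pos"],o["orientation"].round(3),o["joints"].round(2),o["grip_width"],o["force"])
im=bot.read_camera("wrist");cv2.imwrite("pics/w2.png",im[100:,100:420,::-1])
E
```

```text
4.525 [ 0.56291909 -0.26895819  0.04156086] [[ 0.987  0.161  0.   ]
 [ 0.161 -0.987 -0.   ]
 [ 0.     0.    -1.   ]] [-0.12  0.77  0.87  1.56 -0.63  1.11  1.06] 0.023780879095167178 [0.31711029 0.21678138 0.7502868 ]
```

View pics/w2.png

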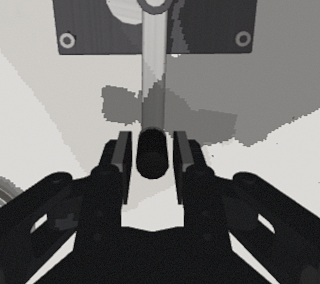

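The knob at crop (152,155) sits between the fingers, so I'll swing it round the arc.

Request:
apply_moves([
  [-0.004, 0, 0],
  [-0.011, -0.0007, 0],
  [-0.011, -0.0007, 0],
  [-0.011, -0.0007, 0],
  [-0.011, -0.0007, 0],
  [-0.011, -0.0007, 0],
  [-0.011, -0.0007, 0],
  [0, 0, 0],
], spin=[0, 7.3, 7.3, 7.3, 7.3, 7.3, 7.3, 0])

```text
clock: 5.58
tool_pos: [0.4954, -0.2552, 0.0414]
orientation: [[0.824, -0.566, -0.0], [-0.566, -0.824, 0.0], [-0.0, 0.0, -1.0]]
force: [0.2, 0.2, 0.0]
grip_width: 0.0239
```

```bash
python3 - <<'E'
from cell import bot
import numpy as np
o=bot.get_obs();d=o["tool_pos"][:2]-[.5524,-.1855];print(o["clock"],o["tool_pos"],o["joints"].round(2),o["grip_width"],o["force"],np.hypot(*d),np.degrees(np.arctan2(d[1],d[0])),np.degrees(np.arctan2(*o["orientation"][1::-1,0])))
E
```

```text
5.575 [ 0.49544244 -0.25515971  0.0413786 ] [-0.27  0.75  1.08  1.76 -0.74  1.1   0.46] 0.02390378868183416 [0.2463779  0.24645451 0.01925496] 0.08998132527197161 -129.27129619690677 -34.46460878566695
```

Request:
apply_moves([
  [-0.011, -0.0025, 0],
  [-0.011, -0.0017, 0],
  [-0.011, -0.0007, 0],
  [-0.011, -0.0007, 0],
  [-0.011, -0.0007, 0],
  [0, 0, 0],
], spin=[7.3, 7.3, 7.3, 7.3, 7.3, 4])

```text
clock: 6.32
tool_pos: [0.4648, -0.2098, 0.0413]
orientation: [[0.259, -0.966, -0.0], [-0.966, -0.259, -0.0], [0.0, 0.0, -1.0]]
force: [0.8, 0.4, -0.0]
grip_width: 0.0241
```

```bash
python3 - <<'E'
from cell import bot
import numpy as np,cv2
o=bot.get_obs();d=o["tool_pos"][:2]-[.5524,-.1855];print(o["clock"],o["tool_pos"],o["joints"].round(2),o["grip_width"],o["force"],np.hypot(*d),np.degrees(np.arctan2(d[1],d[0])),np.degrees(np.arctan2(*o["orientation"][1::-1,0])))
im=bot.read_camera("wrist");cv2.imwrite("pics/w3.png",im[:,:,::-1])
E
```

```text
6.325 [ 0.46477748 -0.20981412  0.04132983] [-0.45  0.77  1.24  1.89 -0.82  1.12 -0.19] 0.02413696417780098 [ 0.81457768  0.39287592 -0.00347491] 0.09093339457057162 -164.4913527663462 -75.01007291557936
```

View pics/w3.png

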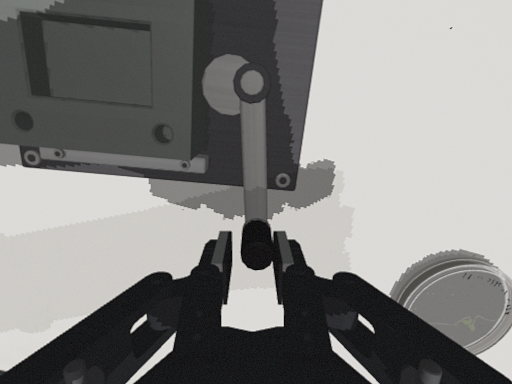

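The lever is now about 8° short of the stop and the knob rests on the trailing (right) finger. I'll do the last part slowly.

Request:
apply_moves([
  [-0.005, -0.001, 0],
  [-0.005, -0.001, 0],
  [-0.003, -0.001, 0],
  [0, 0, 0],
], spin=[3, 2.4, 0, 0])

```text
clock: 6.88
tool_pos: [0.464, -0.1982, 0.0414]
orientation: [[0.167, -0.986, -0.001], [-0.986, -0.167, -0.002], [0.002, 0.001, -1.0]]
force: [-2.4, -4.0, -0.2]
grip_width: 0.0237
```

```bash
python3 - <<'E'
from cell import bot
import numpy as np,cv2
o=bot.get_obs();d=o["tool_pos"][:2]-[.5524,-.1855];print(o["clock"],o["tool_pos"],o["joints"].round(3),o["grip_width"],o["force"],np.hypot(*d),np.degrees(np.arctan2(d[1],d[0])),np.degrees(np.arctan2(*o["orientation"][1::-1,0])))
E
```

```text
6.875 [ 0.46402221 -0.19823953  0.04142573] [-0.482  0.768  1.253  1.908 -0.825  1.111 -0.296] 0.02372871184838634 [-2.40396267 -3.99584489 -0.22458899] 0.08929126548412744 -171.7974016799505 -80.41001108517383
```

Request:
apply_moves([
  [-0.002, 0, 0],
  [-0.002, 0, 0],
  [0, 0, 0],
], spin=[0, 0, 0])

```text
clock: 7.25
tool_pos: [0.464, -0.198, 0.0416]
orientation: [[0.164, -0.986, 0.001], [-0.986, -0.164, -0.01], [0.01, 0.0, -1.0]]
force: [0.3, -11.9, -7.1]
grip_width: 0.0242
```

Against the hard stop: 12 N and no further motion. Now back off, open and lift.

Request:
apply_moves([
  [0.006, 0, 0],
  [0, 0, 0],
  [0, 0, 0],
], spin=[0, 0, 0], hand=-0.06)

```text
clock: 7.62
tool_pos: [0.4656, -0.1977, 0.0412]
orientation: [[0.167, -0.986, 0.0], [-0.986, -0.167, 0.002], [-0.002, -0.001, -1.0]]
force: [-0.3, -0.0, 0.0]
grip_width: 0.0402
```

Request:
apply_moves([
  [0, 0, -0.01],
  [0, 0, -0.04],
  [0, 0, -0.05],
  [0, 0, -0.05],
  [0, 0, -0.03],
  [0, 0, 0],
  [0, 0, 0],
], spin=[0, 0, 0, 0, 0, 0, 0])

```text
clock: 8.5
tool_pos: [0.4647, -0.1981, 0.2208]
orientation: [[0.166, -0.986, -0.001], [-0.986, -0.166, 0.001], [-0.001, 0.0, -1.0]]
force: [0.6, 0.2, -0.8]
grip_width: 0.0401
```

```bash
python3 - <<'E'
from cell import bot
import cv2,numpy as np
o=bot.get_obs();print(o["clock"],o["tool_pos"],o["joints"].round(3),o["force"])
im=bot.read_camera("top");t=cv2.resize(im[135:225,245:365],None,fx=4,fy=4,interpolation=cv2.INTER_CUBIC)
c=np.zeros((384,780,3),np.uint8);c[:360,:480]=t
w=bot.read_camera("wrist");c[:,480:]=w[:,60:360];np.save("w4.npy",w);np.save("t4.npy",im)
cv2.imwrite("pics/w4.png",np.clip(c*1.5,0,255).astype('uint8')[:,:,::-1])
c=bot.calibration("wrist");np.savez("c4.npz",**c)
E
```

```text
8.5 [ 0.46467151 -0.19813473  0.22079225] [-0.549  0.439  1.268  1.678 -0.43   1.348 -0.614] [ 0.61309886  0.15021749 -0.75144893]
```

View pics/w4.png

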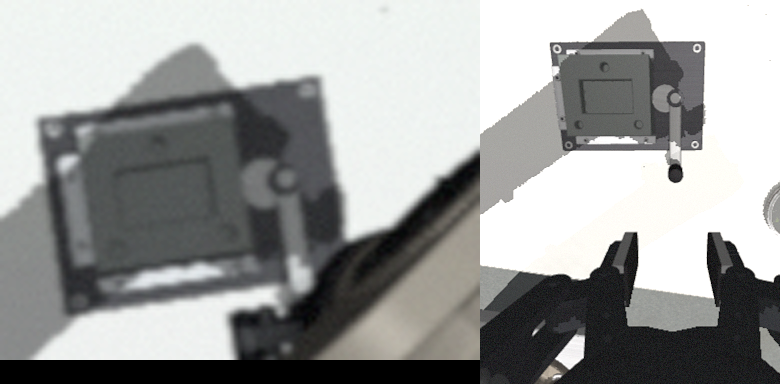

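The lever lies along base -x with the cell against the stop. I'll fit base and cell from the wrist view: pivot (255,98), knob (255,174), holes (158,125), (219,125) and (184,67).

```bash
python3 - <<'E'
from h import *
import cv2
from cell import bot
c=dict(np.load("c4.npz"))
# refine hole centres as darkest-blob centroids
g=cv2.cvtColor(np.load("w4.npy"),cv2.COLOR_RGB2GRAY).astype(float)
H=[]
for u,v in((158,125),(219,125),(184,67)):
    w=g[v-6:v+7,u-6:u+7];m=np.clip(np.median(w)-8-w,0,None);yy,xx=np.mgrid[v-6:v+7,u-6:u+7];H.append(((xx*m).sum()/m.sum(),(yy*m).sum()/m.sum()))
H=np.array(H);print(H.round(1))
Lc=np.array([(-30,34,48),(-30,-34,48),(30,0,48)])/1e3
pc,r=fit(c,Lc,H,[.54,-.12,.16]);print("cell",pc,r)
pc2,r=fit(c,Lc,np.array([(158,125),(219,125),(184,67)]),[.54,-.12,.16]);print("cell hand",pc2,r)
Lb=np.array([(64,92,8),(64,-92,8),(-64,-92,8),(-64,92,8)])/1e3
pb,r=fit(c,Lb,np.array([(131,42),(285,42),(282,151),(143,150)]),[.54,-.13,.17]);print("base",pb,r)
s=lambda b:(np.array([[np.cos(b[2]),np.sin(b[2])],[-np.sin(b[2]),np.cos(b[2])]])@(pc[:2]-b[:2]))
print("cell in base",s(pb),s([.543,-.13,.168]))
k=ray(c,(255,174),.062);pv=place(pb,[(0,-.0563,0)])[0];d=k-pv;print(k,pv,np.hypot(*d[:2]),np.degrees(np.arctan2(d[1],d[0])-pb[2]))
E
```

```text
[[156.9 124.6]
 [215.8 124.6]
 [182.4  65.4]]
cell [ 0.53938435 -0.10855589  0.16631924] [[-0.6 -0.4]
 [ 0.7 -0.3]
 [-0.1  0.7]]
cell hand [ 0.53890175 -0.11074759  0.17127183] [[ 0.3  0.1]
 [-0.5 -0.1]
 [ 0.2 -0.1]]
base [ 0.54041602 -0.13103954  0.16498941] [[-1.9 -0.6]
 [ 1.8 -0.2]
 [ 0.7  0.4]
 [-0.6  1. ]]
cell in base [0.0026751  0.02234776] [2.09431714e-05 2.17467765e-02]
[ 0.46930551 -0.19898321  0.062     ] [ 0.54966283 -0.18657499  0.        ] 0.08130968040045068 -180.67530184193515
```

Everything agrees: cell at about (0.539,-0.110), home at y=20 to 22 mm, lever at -180°. Next is one closer look at the cell from above on the way to the cover.

Request:
apply_moves([
  [-0.0235, -0.044, 0],
  [-0.0235, -0.044, 0],
  [0, 0, 0],
  [0, 0, 0],
  [0, 0, 0],
  [0, 0, 0],
  [0, 0, 0],
  [0, 0, 0],
], spin=[0, 0, -10, -10, -10, -10, -10, -10])

```text
clock: 9.6
tool_pos: [0.5433, -0.1375, 0.2196]
orientation: [[0.939, -0.344, -0.003], [-0.344, -0.939, 0.0], [-0.003, 0.001, -1.0]]
force: [0.4, -0.3, -0.8]
grip_width: 0.0401
```

Request:
apply_moves([
  [0, 0, 0],
  [0, 0, 0],
  [0, 0, 0],
  [0, 0, 0],
  [0, 0, 0],
], spin=[-10, -10, -10, 0, 0])

```text
clock: 10.22
tool_pos: [0.5437, -0.1377, 0.2204]
orientation: [[0.987, 0.163, -0.002], [0.163, -0.987, 0.0], [-0.002, -0.0, -1.0]]
force: [-0.4, 0.5, 0.2]
grip_width: 0.0399
```

```bash
python3 - <<'E'
from cell import bot
import cv2,numpy as np
o=bot.get_obs();print(o["clock"],o["tool_pos"],o["joints"].round(3),np.degrees(np.arctan2(*o["orientation"][1::-1,0])))
c=bot.calibration("wrist");np.savez("c5.npz",**c)
w=bot.read_camera("wrist");np.save("w5.npy",w)
cv2.imwrite("pics/w5.png",np.clip(cv2.resize(w[60:250,150:370],None,fx=3,fy=3,interpolation=cv2.INTER_CUBIC)*1.5,0,255).astype('uint8')[:,:,::-1])
E
```

```text
10.225 [ 0.54366953 -0.13772042  0.22043852] [-0.358  0.419  0.814  1.52  -0.308  1.338  0.649] 9.40001050632048
```

View pics/w5.png

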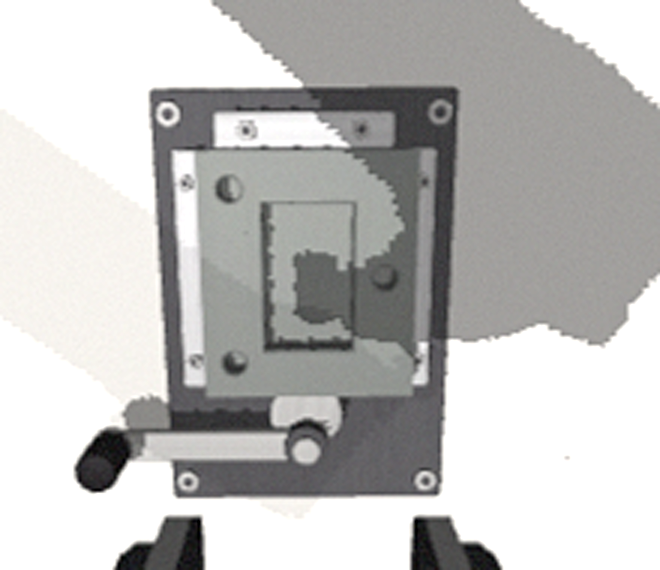

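Closer view, in crop pixels: holes at (229,188), (235,361) and (384,276), cell top corners at (197,150), (418,150), (414,396) and (207,397), lever horizontal and locked. There is no gap at the stop.

```bash
python3 - <<'E'
from h import *
c=dict(np.load("c5.npz"))
U=lambda a:(np.array(a)+.5)/3-.5+[150,60]
Lc=np.array([(-30,34,48),(-30,-34,48),(30,0,48)])/1e3
Lk=np.array([(-42,48,48),(42,48,48),(42,-48,48),(-42,-48,48)])/1e3
pc,r=fit(c,Lc,U([(229,188),(235,361),(384,276)]),[.54,-.12,.16]);print("holes",pc,r)
pc,r=fit(c,Lk,U([(197,150),(418,150),(414,396),(207,397)]),[.54,-.12,.16]);print("corners",pc,r)
Lb=np.array([(-64,92,8),(64,92,8),(64,-92,8),(-64,-92,8)])/1e3
pb,r=fit(c,Lb,U([(151,89),(459,89),(440,496),(178,496)]),[.54,-.13,.17]);print("base",pb,r)
print("home",place(pb,[(0,.02,0)]))
E
```

```text
holes [ 0.53949963 -0.10888278  0.17250431] [[-0.3 -0.3]
 [-0.2  0.3]
 [ 0.6  0.1]]
corners [ 0.53983344 -0.1097037   0.17317809] [[-0.7  0.3]
 [ 1.1 -0.4]
 [-0.3  0. ]
 [-0.1  0.2]]
base [ 0.5422382 -0.1292655  0.1714479] [[-0.6 -0.3]
 [ 1.  -1.1]
 [ 0.8  0.8]
 [-1.3  1.3]]
home [[ 0.53882602 -0.10955872  0.        ]]
```

Request:
apply_moves([
  [0.0253, -0.0443, 0],
  [0.0253, -0.0443, 0],
  [0.0253, -0.0443, 0],
  [0.0253, -0.0443, 0],
  [0.0253, -0.0443, 0],
  [0, 0, 0],
  [0, 0, 0],
  [0, 0, 0],
], spin=[0, 0, 0, 0, 0, 10, 10, 3])

```text
clock: 11.28
tool_pos: [0.632, 0.1019, 0.2208]
orientation: [[0.972, -0.236, -0.001], [-0.236, -0.972, -0.001], [-0.0, 0.001, -1.0]]
force: [0.4, -0.1, -0.3]
grip_width: 0.0406
```

Request:
apply_moves([
  [0, 0, 0],
  [0, 0, 0],
], spin=[0, 0])

```text
clock: 11.52
tool_pos: [0.632, 0.1018, 0.2211]
orientation: [[0.973, -0.232, -0.0], [-0.232, -0.973, -0.0], [-0.0, 0.0, -1.0]]
force: [-0.4, 0.3, -0.8]
grip_width: 0.04
```

```bash
python3 - <<'E'
from cell import bot
import cv2,numpy as np
o=bot.get_obs();print(o["clock"],o["tool_pos"],o["joints"].round(3),np.degrees(np.arctan2(*o["orientation"][1::-1,0])))
c=bot.calibration("wrist");np.savez("c6.npz",**c)
w=bot.read_camera("wrist");np.save("w6.npy",w)
cv2.imwrite("pics/w6.png",np.clip(cv2.resize(w[60:250,150:370],None,fx=3,fy=3,interpolation=cv2.INTER_CUBIC)*1.5,0,255).astype('uint8')[:,:,::-1])
E
```

```text
11.525 [0.63201538 0.10177416 0.22111912] [-0.665  0.604  0.825  1.275 -0.434  1.442 -0.112] -13.425123296484262
```

View pics/w6.png

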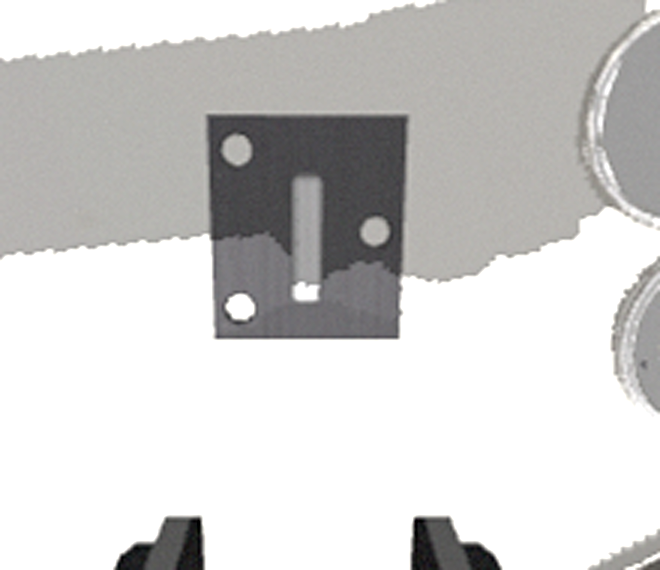

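The cover is aligned with the tool: holes at crop (237,149), (240,307) and (375,231), corners at (207,115), (408,116), (399,338) and (216,338).

```bash
python3 - <<'E'
from h import *
from cell import bot
c=dict(np.load("c6.npz"))
U=lambda a:(np.array(a)+.5)/3-.5+[150,60]
L=np.array([(-42,48,6),(42,48,6),(42,-48,6),(-42,-48,6),(-30,34,5),(-30,-34,5),(30,0,5)])/1e3
p,r=fit(c,L,U([(207,115),(408,116),(399,338),(216,338),(237,149),(240,307),(375,231)]),[.64,.14,-.23]);print(p,r)
o=bot.get_obs();d=np.r_[p[:2],.022]-o["tool_pos"];print(o["orientation"].T@d)
E
```

```text
[ 0.64158606  0.14272887 -0.23592634] [[-0.1 -0.4]
 [ 0.2 -0.6]
 [ 0.3  0.5]
 [-0.7  0.3]
 [-0.2  0. ]
 [ 0.   0.3]
 [ 0.4  0.1]]
[-1.89391765e-04 -4.20915213e-02  1.99194814e-01]
```

Request:
apply_moves([
  [0, -0.0415, 0.03],
  [0, 0, 0.045],
  [0, 0, 0.045],
  [0, 0, 0.04],
  [0, 0, 0.025],
  [0, 0, 0.015],
  [0, 0, 0.009],
  [0, 0, 0],
], spin=[0, 0, 0, 0, 0, 0, 0, 0])

```text
clock: 12.58
tool_pos: [0.6419, 0.142, 0.0124]
orientation: [[0.973, -0.233, 0.0], [-0.233, -0.973, 0.0], [0.0, -0.0, -1.0]]
force: [-0.2, 0.7, 0.3]
grip_width: 0.0403
```

Request:
apply_moves([
  [0, 0, 0],
  [0, 0, 0],
  [0, 0, 0],
  [0, 0, 0],
], spin=[0, 0, 0, 0], hand=-1, force=60)

```text
clock: 13.08
tool_pos: [0.6427, 0.1421, 0.0137]
orientation: [[0.973, -0.232, 0.002], [-0.232, -0.973, 0.001], [0.002, -0.001, -1.0]]
force: [-0.1, 0.9, 5.5]
grip_width: 0.0109
```

```bash
python3 - <<'E'
from cell import bot
import cv2,numpy as np
o=bot.get_obs();print(o["clock"],o["tool_pos"],o["joints"].round(3),o["grip_width"],o["force"])
E
```

```text
13.075 [0.64272419 0.14214291 0.01371945] [-0.674  0.813  0.718  1.465 -0.574  1.078 -0.072] 0.01089014981025851 [-0.09811936  0.9098705   5.45394947]
```

Request:
apply_moves([
  [0, 0, -0.005],
  [0, 0, -0.02],
  [0, 0, -0.03],
  [0, 0, -0.04],
  [0, 0, -0.035],
  [0, 0, 0],
  [0, 0, 0],
], spin=[0, 0, 0, 0, 0, 0, 0])

```text
clock: 13.95
tool_pos: [0.6409, 0.1421, 0.1415]
orientation: [[0.973, -0.233, -0.002], [-0.233, -0.973, 0.0], [-0.002, 0.0, -1.0]]
force: [-1.3, -0.1, -3.0]
grip_width: 0.0111
```

```bash
python3 - <<'E'
from cell import bot
import cv2,numpy as np
o=bot.get_obs();print(o["clock"],o["tool_pos"],o["orientation"].round(3),o["grip_width"],o["force"],o["ft_torque"])
c=bot.calibration("wrist");np.savez("c7.npz",**c)
w=bot.read_camera("wrist");np.save("w7.npy",w)
cv2.imwrite("pics/w7.png",np.clip(cv2.resize(w[120:310,150:370],None,fx=3,fy=3,interpolation=cv2.INTER_CUBIC)*1.7,0,255).astype('uint8')[:,:,::-1])
E
```

```text
13.95 [0.64087893 0.14207849 0.14154406] [[ 0.973 -0.233 -0.002]
 [-0.233 -0.973  0.   ]
 [-0.002  0.    -1.   ]] 0.01107652574898401 [-1.30871856 -0.14122346 -2.97104222] [-0.00737952  0.045604    0.02448761]
```

View pics/w7.png

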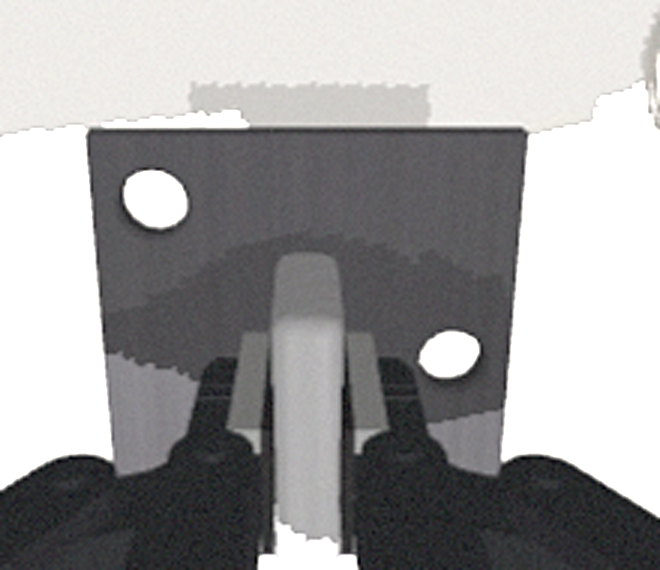

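The cover is held squarely: hole0 at (155,199), hole2 at (449,354), far corners at (88,131) and (527,131). I'll compute its pose in the tool frame and the move to the cell.

```bash
python3 - <<'E'
from h import *
from cell import bot
from scipy.spatial.transform import Rotation as Ro
c=dict(np.load("c7.npz"));o=bot.get_obs()
U=lambda a:(np.array(a)+.5)/3-.5+[150,120]
L=np.array([(-42,48,6),(42,48,6),(-30,34,3),(30,0,3)])/1e3
uv=U([(88,131),(527,131),(155,199),(449,354)])
p3,r=fit(c,L+[0,0,o["tool_pos"][2]-.0137],uv,[.64,.14,-.23]);print("planar",p3,r)
f=lambda p:(proj(c,Ro.from_euler("ZX",[p[3],p[4]]).apply(L)+p[:3])-uv).ravel()
s=least_squares(f,[.64,.14,.13,-.23,0]);print("6d",s.x,s.fun.round(1))
yaw=np.arctan2(o["orientation"][1,0],o["orientation"][0,0])
print("tool",o["tool_pos"],yaw,"cover in tool",o["orientation"].T@(np.r_[p3[:2],0]-o["tool_pos"]),p3[2]-yaw)
E
```

```text
planar [ 0.6407182   0.14246516 -0.23433876] [[-1.4  0.1]
 [ 1.1  0.2]
 [-0.1 -0.2]
 [ 0.4  0.2]]
6d [ 0.64056394  0.14189938  0.12590411 -0.23327849 -0.02647355] [-0.4  0.1 -0.1  0.   0.4 -0.2  0.   0.1]
tool [0.64042269 0.14221624 0.14069776] -0.23474625676388972 cover in tool [ 0.00067267 -0.00042945  0.14069602] 0.0004074936904134019
```

Request:
apply_moves([
  [-0.003, 0.02, 0],
  [-0.006, 0.04, 0],
  [-0.006, 0.042, 0],
  [-0.006, 0.042, 0],
  [-0.006, 0.042, 0],
  [-0.006, 0.042, 0],
  [-0.0046, 0.03, 0],
  [-0.002, 0.0102, 0],
], spin=[0, 0, 0, 0, 0, 0, 0, 0])

```text
clock: 15.0
tool_pos: [0.5387, -0.1118, 0.1412]
orientation: [[0.972, -0.237, -0.003], [-0.237, -0.972, -0.0], [-0.003, 0.001, -1.0]]
force: [-0.2, 0.1, -2.4]
grip_width: 0.0108
```

Request:
apply_moves([
  [0, 0, 0],
  [0, 0, 0],
  [0, 0, 0],
  [0, 0, 0],
  [0, 0, 0],
  [0, 0, 0],
  [0, 0, 0],
], spin=[-5, -7, -7, -4.2, 0, 0, 0])

```text
clock: 15.88
tool_pos: [0.5409, -0.1092, 0.142]
orientation: [[0.986, 0.169, -0.0], [0.169, -0.986, 0.0], [-0.0, -0.0, -1.0]]
force: [-0.1, 1.0, -1.4]
grip_width: 0.0106
```

```bash
python3 - <<'E'
from cell import bot
import numpy as np
o=bot.get_obs();R=o["orientation"];print(o["clock"],o["tool_pos"],R.round(4),np.arctan2(R[1,0],R[0,0]),o["grip_width"],o["force"])
print(R.T@(np.array([.5395,-.1095,.0767])-o["tool_pos"]))
E
```

```text
15.875 [ 0.54085562 -0.10921707  0.14203587] [[ 9.856e-01  1.694e-01 -4.000e-04]
 [ 1.694e-01 -9.856e-01  1.000e-04]
 [-4.000e-04 -1.000e-04 -1.000e+00]] 0.1702017232046854 0.010585546485809446 [-0.06312993  1.02398782 -1.38621253]
[-1.35601938e-03  5.86383168e-05  6.53364525e-02]
```

Request:
apply_moves([
  [-0.001, 0, 0.015],
  [0, 0, 0.02],
  [0, 0, 0.015],
  [0, 0, 0.01],
  [0, 0, 0.0045],
  [0, 0, 0],
  [0, 0, 0],
  [0, 0, 0],
], spin=[0, 0, 0, 0, 0, 0, 0, 0])

```text
clock: 16.88
tool_pos: [0.5403, -0.1099, 0.0784]
orientation: [[0.986, 0.169, 0.001], [0.169, -0.986, -0.0], [0.001, 0.0, -1.0]]
force: [-1.4, 0.2, -1.9]
grip_width: 0.011
```

```bash
python3 - <<'E'
from cell import bot
import numpy as np,cv2
o=bot.get_obs();R=o["orientation"];print(o["clock"],o["tool_pos"],R.round(4),np.arctan2(R[1,0],R[0,0]),o["grip_width"],o["force"])
c=bot.calibration("wrist");np.savez("c8.npz",**c)
w=bot.read_camera("wrist");np.save("w8.npy",w);s=bot.read_camera("scene")
S=bot.calibration("scene");p=S["intrinsics"]@(S["R"]@o["tool_pos"]+S["t"]);u,v=(p[:2]/p[2]).astype(int)
a=cv2.resize(w[130:280,165:355],None,fx=2.1,fy=2.1,interpolation=cv2.INTER_CUBIC)*1.0
b=cv2.resize(s[max(v-55,0):v+55,u-65:u+65],(400,338),interpolation=cv2.INTER_CUBIC)*1.0
z=np.zeros((338,800,3));z[:315,:399]=a;z[:,400:]=b;print(u,v)
cv2.imwrite("pics/w8.png",np.clip(z*1.7,0,255).astype('uint8')[:,:,::-1])
E
```

```text
16.875 [ 0.54032406 -0.10993772  0.07837186] [[ 9.855e-01  1.694e-01  1.200e-03]
 [ 1.694e-01 -9.855e-01 -1.000e-04]
 [ 1.200e-03  3.000e-04 -1.000e+00]] 0.17026851100233614 0.010951761568720807 [-1.42231879  0.21033879 -1.94042046]
279 193
```

View pics/w8.png

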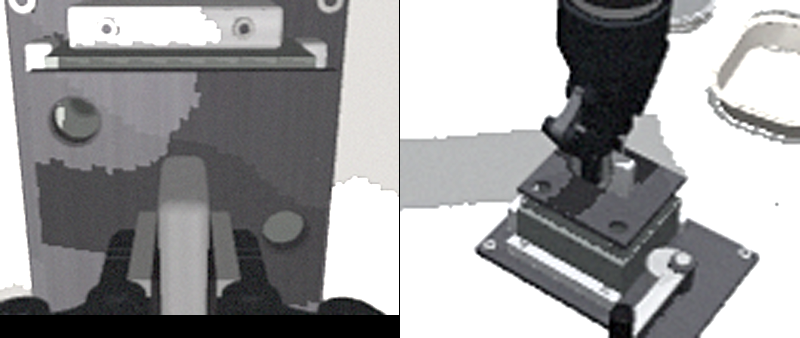

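The cover hovers level and aligned over the cell, but the tool is about 0.8 mm too far in +x. I'll correct that, then do one zoomed overlay check on the holes.

Request:
apply_moves([
  [-0.0009, 0, 0.001],
  [0, 0, 0],
  [0, 0, 0],
], spin=[0, 0, 0])

```text
clock: 17.35
tool_pos: [0.5389, -0.1099, 0.0768]
orientation: [[0.986, 0.169, -0.0], [0.169, -0.986, 0.0], [-0.0, -0.0, -1.0]]
force: [0.3, 0.4, -2.1]
grip_width: 0.0108
```

```bash
python3 - <<'E'
from cell import bot
from h import *
import cv2
o=bot.get_obs();R=o["orientation"];yaw=np.arctan2(R[1,0],R[0,0]);print(o["clock"],o["tool_pos"],yaw,o["grip_width"],o["force"])
c=bot.calibration("wrist");w=bot.read_camera("wrist")
cc=[.5395,-.1095,.171];cv=[*o["tool_pos"][:2],yaw];zu=o["tool_pos"][2]-.0137
K=5;o0=np.array([165,130]);f=np.clip(cv2.resize(w[130:240,165:320],None,fx=K,fy=K,interpolation=cv2.INTER_CUBIC)*2.,0,255).astype('uint8')[:,:,::-1].copy()
t=np.linspace(0,2*np.pi,60)
def dr(P,pose,col):
    q=(proj(c,place(pose,P))-o0+.5)*K-.5;cv2.polylines(f,[q.round().astype(int).reshape(-1,1,2)],True,col,1)
for h in((-.03,.034),(.03,0)):
    circ=lambda r,z:np.c_[h[0]+r*np.cos(t),h[1]+r*np.sin(t),0*t+z]
    dr(circ(.006,zu+.006),cv,(0,255,0));dr(circ(.006,zu),cv,(0,255,255));dr(circ(.004,.048),cc,(0,0,255))
rect=lambda z:np.array([(-.042,-.048,z),(.042,-.048,z),(.042,.048,z),(-.042,.048,z)])
dr(rect(.048),cc,(0,0,255));dr(rect(zu),cv,(0,255,255))
cv2.imwrite("pics/w9.png",f)
E
```

```text
17.35 [ 0.5389341  -0.10991461  0.07677822] 0.17024999112123076 0.010802703776813706 [ 0.2901763   0.40313765 -2.12062833]
```

View pics/w9.png

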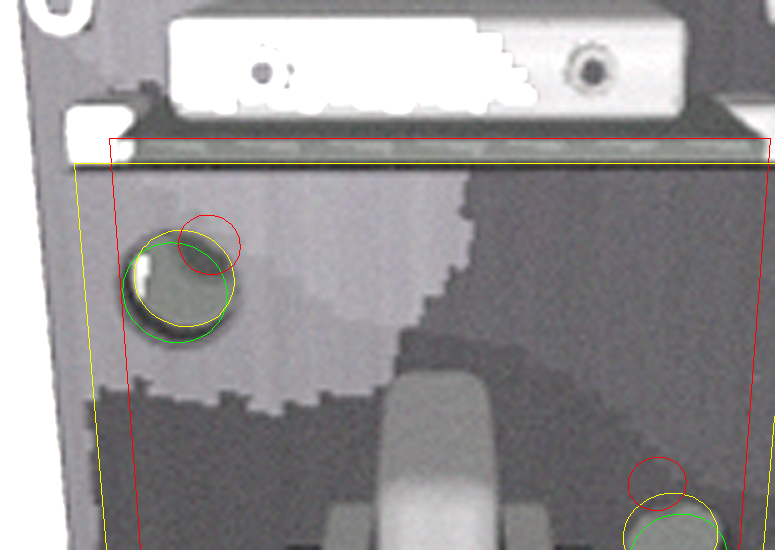

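The cover overlay fits, with hole0 within about 0.3 mm. The cell's left edge looks a little right of the prediction, so I'll check numerically with pixel profiles.

```bash
python3 - <<'E'
from cell import bot
from h import *
import cv2
c=bot.calibration("wrist");g=cv2.cvtColor(bot.read_camera("wrist"),cv2.COLOR_RGB2GRAY)
cc=[.5395,-.1095,.171]
print(proj(c,place(cc,[(-.042,.048,.048),(.042,.048,.048),(-.042,.048,.022),(-.0435,.048,.022),(.0435,.048,.022)])).round(1))
for v in(156,157,158,159,160,161,162,163,164):print(v,g[v,174:196],g[v,308:334])
print("col",g[150:168,230],g[150:168,290])
E
```

```text
[[186.4 157.1]
 [318.5 157.1]
 [194.6 150.9]
 [192.6 150.9]
 [312.1 150.9]]
156 [ 81  79  78  76 135 182 187 187 188 192 194 195 196 195 175 114  52  41
  44  42  42  44] [ 46  41  45  43  43  43  44  54  82 112 122 119 119 119  95  55  50  52
  48  52  51  47  54 107 136 133]
157 [ 81  78  78  78 136 185 186 186 186 192 194 196 182 148 106  69  54  58
  48  51  50  52] [ 51  48  50  50  48  51  50  49  54  82 112 119 121 117  92  56  48  51
  49  51  51  48  55 102 137 133]
158 [ 81  81  80  76 114 166 186 185 188 190 193 196 187 153 118 123 124 103
  63  66  69  76] [ 79  78  78  80  79  79  73  68  66  78 108 120 121 117  90  44  49  49
  52  52  50  45  49 104 136 133]
159 [ 81  80  79  78 113 164 183 187 190 190 193 194 189 158 131 133 136 112
  65  70  69  71] [ 76  85  85  83  84  83  80  70  71  81 107 119 121 117  88  46  53  49
  52  51  51  48  64 113 134 134]
160 [ 80  80  78  79  99 155 185 187 188 191 195 196 188 159 128 132 113  79
  66  68  68  69] [ 75  76  76  76  75  75  73  72  71  81 108 123 121 116  89  49  48  51
  53  50  50  45  65 112 137 133]
161 [ 81  79  
[... 199 characters left out ...]
1  81  78  89 114 121 113 116 117 118 121 121 107  82  84  72  45
  48  49  44  42] [ 43  43  41  42  45  44  47  45  43  47  60  67  68  72  60  35  42  50
  51  51  53  46  81 122 135 134]
163 [80 81 77 78 72 56 46 36 38 38 38 36 39 37 32 33 32 26 35 29 24 29] [ 31  32  27  27  25  28  29  30  32  29  29  25  27  27  27  31  30  40
  43  52  52  38  78 121 133 134]
164 [80 79 81 76 65 62 60 61 60 62 61 64 62 62 64 65 64 67 64 63 69 70] [ 47  48  49  48  52  48  50  46  47  48  49  49  50  49  47  51  45  51
  52  51  48  44  96 136 134 133]
col [112 118 111  82  50  42  46  50  70  73  69  70  44  29  68  87  88  89] [122 120 113  75  48  45  43  52  77  80  72  75  45  30  48  58  54  57]
```

The profiles put the cell edges at columns 187.0 and 317.4 and row 157.5. The prediction was 186.6, 318.3 and 157.1, so cell and cover agree to about 0.5 mm. Handing in.

```bash
python3 - <<'E'
from cell import bot
o=bot.get_obs();print(o["clock"],o["tool_pos"],o["grip_width"],o["force"],abs(o["joint_vel"]).max())
bot.finish_job()
E
```

```text
17.45 [ 0.53901373 -0.10993093  0.07680474] 0.010610713907331619 [ 0.58280746  0.08695185 -2.38696136] 0.0019833540088476003
the job is handed in; nothing more can be done
```

The cam lever is locked and the three-hole cover is held level above the cell. I handed the job in at 17.45 s, inside the 58 s limit, with the arm still gripping the cover.

- **Lever and cell:** I swung the lever clockwise to its hard stop, where it took 12 N without moving further. The pictures then showed the arm at -180.7° in the base frame. The cell had moved about 9 mm to home, measured at y of about 20 to 22 mm against a target of 20 mm.
- **Cover:** I gripped the three-hole cover by its handle at 60 N, turned it to the cell's yaw (0.170 against 0.171 rad measured) and stopped with its underside about 15 mm above the block.
- **Last checks:** In the wrist picture, the cover and cell edges and the cover's holes matched the computed positions to about 0.5 mm. The wrist reads only about the cover's own weight, so nothing is touching.
- **Less certain:**
  - The 15 mm height comes from the tool height at the grasp and could be off by about 1 mm.
  - One in-hand fit suggested a tilt of about 1.5°, which I took as pixel noise because the later views looked level.
  - The cell's own holes could not be seen through the cover, so their alignment is inferred from the edges and the earlier hole fit.

I did not touch the other cover or the petri dish. I did not take a final picture to check them.

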